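Sort two tagged housings and hold the tester's lever at its third click

ROBOT

A 6-joint arm with a two-finger parallel gripper is mounted at the origin on the work surface. World frame = base frame: x ahead of the robot, y to its left, z up, the work surface at z = 0. Lengths are in m, angles in rad, forces in N, time in s.
With the tool pointing down it reaches from about 0.35 to 0.975 m from the base axis. Payload 4.9 kg.
Tool frame: the origin (TCP) lies on the centre line of the jaws, within the pads' length; the fingertips stand manip.tip_reach ahead of it and the grasp point (between the pads) is the TCP (manip.tip_reach is the distance from the TCP to the fingertips, in m); z points along the fingers, y is the line along which they close (so a half turn about z gives the same grasp; the last joint's range is limited). The gripper opens to 85 mm and grips with 20 to 120 N. Pads are 22 mm wide; open, the fingers measure 114 mm over their backs; the gripper's body (76 mm by 85 mm) begins 54 mm behind the grasp point. The pads swing forward as they close: fully open they stand 13 mm farther back than shut.
Start: joints at [1.219, 0.053, 1.613, -0, 1.476, -0.119], TCP at [0.144, 0.608, 0.25] pointing down, gripper open.
Joint ranges: [-3.01, 3.01], [-1.01, 2.22], [0.06, 2.58], [-1.02, 4.17], [0.09, 2.62], [-3.14, 3.14]. Speed limits (rad/s): [2.57, 2.57, 3.14, 3.14, 3.14, 3.14].

INTERFACE

Orientations are given as a unit quaternion [w, x, y, z].
In Python, from plant import manip gives the robot as it stands. The module is installed in compiled form; this text tells all that it offers.
- The arm moves only by the tool move_arm, never from a script. Its argument "rows" is a list of rows, each a list of 7 numbers: the shift along the tool's x, y, z in cm, then the turn, a rotation vector about the tool's x, y, z in degrees, then the opening, from -1 (shut) to 1 (fully open). In form: [[tx, ty, tz, ax, ay, az, jaw], ...]. A call has 1 to 20 rows; each row shifts and turns the commanded pose from where the row before left it, along the tool's axes as they then stand; what a row does not reach is not made up. A row lasts 1/12 s, in which the tool goes at most 41.7 mm and 7.16 degrees, less where a joint would pass 70% of its speed; a pose out of reach is approached as far as the arm can. A call is refused whole if a number of a shift passes 4.17 or a number of a turn 7.16, either way. A call with a gripper value outside its range is refused whole. The fingers move at their own pace and stop on an object; the grip force is fixed at half the most. Time passes only in rows, so rows that do not move let the fingers close. It gives the time, the measured TCP pose, the force, the opening and the grip force at its end, in the units of the state.
- manip.state(): the state, without advancing time (a new reading comes with each control period).
- manip.grab_frame(name): name is "scene" or "top" or "wrist"; returns a dict with "img" (420x560x3 uint8, blue, green, red), "mtx" (3x3 intrinsics, pixels), "R" (3x3) and "t" (3): a world point X has camera coordinates R X + t. Camera axes: x right, y down, z forward; pixel columns grow to the right and rows downward; lengths in m; the calibration is good to about 2 mm. A picture is of the moment at which its call begins. There is no depth.
- manip.job_done(): hands the job in; it is judged then, once.
The state is a dict: "time": time; "joint_pos": joint angles; "joint_vel": joint speeds; "joint_efforts": joint torques, N m; "tool_pos": TCP position; "tool_rot": TCP orientation; "contact_force": force on the tool from outside, world axes, zero at the start; "ft_torque": the same for the moment, N m; "gripper_width": opening from 0.0 (shut) to 1.0 (fully open); "grasp_force": force on a finger pad.
Only numpy, scipy, OpenCV 4.12 (cv2) and the standard library are available. Lean on these libraries where they do the work, as an engineer would, in place of code of your own. Each camera call takes 0.05 s, during which the arm holds its last target. There are 200 camera calls.

TASK

Sort the two housings by the shape of their steel tags: set the one with the round tag flat in the nest that is joined to the tester, and the one with the bar tag flat in the separate reject nest, and let go of both. Then run the test: press the tester's spring-return lever down past its first two clicks to the third, short of its end stop, and finish the program while still holding it there with the fingers. Leave the other things on the bench alone.

Things in the scene. Friction and masses are not known exactly. Their poses are not given: they have to be found in the camera images.
- housing_round: Pass housing: grey block 70 mm long (its x), 46 wide (its y), 30 high, 110 to 225 g, lying flat, with a plain steel tag 2 mm thick on top: a round disc 34 mm across. Origin: centre of its underside; z up. Grip it across the 46 mm. Either housing may stand near the robot to its right or near the robot to its left.
- housing_bar: Reject housing: grey block 70 mm long (its x), 46 wide (its y), 30 high, 110 to 225 g, lying flat, with a plain steel tag 2 mm thick on top: a narrow bar 54 x 9 mm along the housing's length. Origin: centre of its underside; z up. Grip it across the 46 mm. Either housing may stand near the robot to its right or near the robot to its left.
- test_nest (a point): Test nest, joined by a plate to the tester: 175 mm left of the lever pivot, 80 mm nearer the robot. Aluminium slab 100 x 76 mm, fixed; its top (the floor) 12 mm above the table; four corner angles 14 mm higher enclose 84 x 60 mm (7 mm play round a housing); the middle of each side is open for fingers. Site: centre of the floor, x along the 84 mm, y along the 60 mm, z up.
- reject_floor (a point): Reject nest, standing alone on the right of the bench. Aluminium slab 100 x 76 mm, fixed; its top (the floor) 12 mm above the table; four corner angles 14 mm higher enclose 84 x 60 mm (7 mm play round a housing); the middle of each side is open for fingers. Site: centre of the floor, x along the 84 mm, y along the 60 mm, z up.
- lever_pivot (a point): Pivot of the tester's lever, 80 mm above the table, between two steel quadrant plates 84 mm across, in front of the tester: a fixed grey box 110 x 150 mm, 93 mm high, its face 30 mm behind the pivot. Site axes: x away from the handle (the lever points to -x, roughly to the robot), y along the pivot pin to the left, z up.
- lever_bar (a point): Centre of the lever's black cross-bar: 18 mm thick, 64 mm long along the tester's y, 110 mm from the pivot, moving on a circle about it. At rest it is 0.5 rad above level (133 mm above the table), at the third click 0.25 rad below level (53 mm above the table; a plate 8 mm high lies below). Press it from above.
- test_lever (a joint): Lever angle, rad: 0 at rest (up), growing as it is pressed down. Clicks at 0.25, 0.50, 0.75 (black marks on the quadrant plates: rest and three clicks), end stop at 0.95. The clicks do not hold it: a spring drives it back to 0. Push needed at the bar: about 5 N at first, 8 to 9 N at the third click, 2 to 3 N more or less around each click.
- screwdriver: Bystander: screwdriver 170 mm long lying on the bench between the robot and the lever. Origin: under its middle.
- wrench: Bystander: small wrench 120 mm long lying between the tester and the reject nest. Origin: under its middle.
- tape_roll: Bystander: cardboard ring 100 mm across, 24 mm high, lying at the right. Origin: centre of its underside.
- mug: Bystander: white mug 76 mm across, 90 mm high, at the right. Origin: centre of its underside.
- jar: Bystander: glass jar with steel cap, 64 mm across, 80 mm high, beyond the reject nest. Origin: centre of its underside.
- can: Bystander: grey can 62 mm across, 150 mm high, at the left. Origin: centre of its underside.
Not all that is in view belongs to the job. Leave any green or red look-alike of the housing_round alone.

How it is judged:
On the way:
1. both housings lie in their nests, let go, with the lever still up (x of housing_round in the frame of test_nest between -0.011 and 0.011 m and y of housing_round in the frame of test_nest between -0.011 and 0.011 m and z of housing_round in the frame of test_nest between -0.004 and 0.004 m and angle between each of housing_round, housing_bar's own z axis and vertical below 0.08 rad and linear speed of each of housing_round, housing_bar below 0.02 m/s and contact force between the fingers and housing_round below 0.3 N and x of housing_bar in the frame of reject_floor between -0.011 and 0.011 m and y of housing_bar in the frame of reject_floor between -0.011 and 0.011 m and z of housing_bar in the frame of reject_floor between -0.004 and 0.004 m and contact force between the fingers and housing_bar below 0.3 N and value of joint test_lever below 0.1 rad), for 0.2 s.
At the end, for the whole second after the job is handed in: Round-tag housing in the test nest, bar-tag housing in the reject nest: each within 11 mm of the centre in x and y, flat on the floor (4 mm, 0.08 rad), still, not touched; lever held still by the fingers at 0.66 to 0.84 rad with more than 3 N (x of housing_round in the frame of test_nest between -0.011 and 0.011 m and y of housing_round in the frame of test_nest between -0.011 and 0.011 m and z of housing_round in the frame of test_nest between -0.004 and 0.004 m and angle between each of housing_round, housing_bar's own z axis and vertical below 0.08 rad and linear speed of each of housing_round, housing_bar below 0.02 m/s and contact force between the fingers and housing_round below 0.3 N and x of housing_bar in the frame of reject_floor between -0.011 and 0.011 m and y of housing_bar in the frame of reject_floor between -0.011 and 0.011 m and z of housing_bar in the frame of reject_floor between -0.004 and 0.004 m and contact force between the fingers and housing_bar below 0.3 N and value of joint test_lever between 0.66 and 0.84 rad and velocity of joint test_lever between -0.1 and 0.1 rad/s and contact force between the fingers and test_lever above 3 N); the arm keeps its last pose, push and grip.
It fails at once if another thing on the bench is pushed more than 30 mm (distance of any of screwdriver, wrench, tape_roll, mug, jar, can from where it was at the start of the episode above 0.03 m).
It also fails if it takes over 67 s, if anything falls off the work surface, if the arm or the gripper's body presses on something with over 40 N, if the wrist force passes 120 N, or if a joint passes its speed limit or range.

## Working session

There is one attempt and no reset: what is moved stays moved. The work goes in short steps, Python scripts to look and compute and a tool call to move; the robot and the scene stay as the last step left them, time stands still between calls to the robot, and variables do not carry over. Pictures are saved under pics/ and viewed, at most 10 in all, crops included, and the job is handed in when it is done.

Besides the shell and the picture viewer there is one more tool, called as name(argument=value, ...) on one line, values as JSON. move_arm: Moves the arm, as the interface text tells. Its arguments: {"type":"object","properties":{"rows":{"type":"array","items":{"type":"array","items":{"type":"number"}}}},"required":["rows"]}

```bash
mkdir -p pics; python3 - <<'E'
from plant import manip
import cv2,pickle
d={n:manip.grab_frame(n) for n in("scene","top","wrist")}
pickle.dump(d,open('f0.pkl','wb'))
for n in d: cv2.imwrite(f'pics/{n}0.png',d[n]['img']); print(n,d[n]['R'].round(3).tolist(),d[n]['t'].round(3),d[n]['mtx'].round(1).tolist(), (-d[n]['R'].T@d[n]['t']).round(3))
print(manip.state(),manip.tip_reach)
E
```

```text
scene [[0.68, 0.733, -0.01], [0.491, -0.466, -0.736], [-0.544, 0.495, -0.677]] [-0.341 -0.152  2.06 ] [[524.7, 0.0, 281.7], [0.0, 524.7, 207.0], [0.0, 0.0, 1.0]] [ 1.428 -0.841  1.28 ]
top [[-0.017, -1.0, 0.011], [-0.987, 0.015, -0.157], [0.157, -0.014, -0.987]] [0.018 0.501 1.069] [[393.5, 0.0, 278.4], [0.0, 393.5, 208.9], [0.0, 0.0, 1.0]] [0.327 0.026 1.134]
wrist [[0.231, 0.973, -0.002], [0.926, -0.22, 0.306], [0.297, -0.072, -0.952]] [-0.623 -0.039  0.38 ] [[349.0, 0.0, 279.8], [0.0, 349.0, 203.1], [0.0, 0.0, 1.0]] [0.067 0.625 0.373]
{'time': 0.15, 'joint_pos': array([ 1.21900935e+00,  5.32236374e-02,  1.61398344e+00,  2.56599604e-06,
        1.47603253e+00, -1.19005009e-01]), 'joint_vel': array([-0.00015141, -0.0012394 , -0.00345129, -0.0010642 ,  0.00283092,
        0.00204848]), 'joint_efforts': array([ 2.42691294e-04, -3.94238055e+01, -3.70723844e+01, -1.18385378e-04,
        4.60535550e-03,  3.04477135e-05]), 'tool_pos': array([0.14401855, 0.60770152, 0.24933111]), 'tool_rot': array([-1.93299699e-04,  1.16128456e-01,  9.93233861e-01, -8.00468594e-04]), 'contact_force': array([-0.42887272,  0.18389609,  0.45171471]), 'ft_torque': array([-0.01514193,  0.00065177,  0.0358017 ]), 'grasp_force': 0.0, 'gripper_width': 1.0029421891066872} 0.019
```

View pics/top0.png

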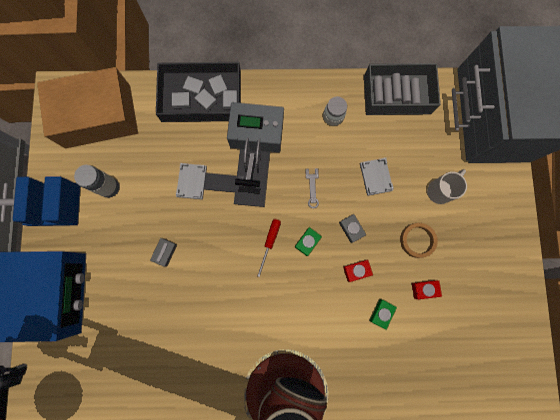

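View pics/scene0.png

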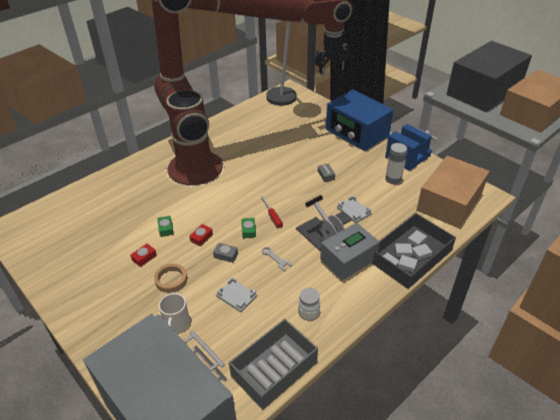

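Top view: the bar housing is at about (163,252) and the round housing at (352,228). The test nest is at (192,181), the reject nest at (376,176) and the lever bar at (247,183). The scene view agrees: housings at (326,172) and (226,252), nests at (353,209) and (237,293), lever bar at (314,201).

```bash
cat > h.py <<'E'
import numpy as np,cv2,pickle
from plant import manip
def ray(f,p):
    u=np.linalg.solve(f['mtx'],[p[0],p[1],1.]); d=f['R'].T@u
    return -f['R'].T@f['t'],d/np.linalg.norm(d)
def plane(f,p,z):
    o,d=ray(f,p); return o+d*(z-o[2])/d[2]
def tri(*fp):
    A=0;b=0;rs=[ray(f,p) for f,p in fp]
    for o,d in rs: P=np.eye(3)-np.outer(d,d);A=A+P;b=b+P@o
    X=np.linalg.solve(A,b); return X,max(np.linalg.norm((np.eye(3)-np.outer(d,d))@(X-o)) for o,d in rs)
def proj(f,X):
    c=f['mtx']@(f['R']@np.asarray(X)+f['t']); return c[:2]/c[2]
def R():
    from scipy.spatial.transform import Rotation as Q
    q=manip.state()['tool_rot']; return Q.from_quat(np.r_[q[1:],q[0]]).as_matrix()
E
python3 - <<'E'
from h import *
d=pickle.load(open('f0.pkl','rb'))
for n,a,b in [('bar',(163,252),(326,172)),('round',(352,228),(226,252)),('test',(192,181),(353,209)),('rej',(376,176),(237,293)),('lever',(247,183),(314,201))]:
    X,e=tri((d['top'],a),(d['scene'],b)); print(n,X.round(3),round(e,4),plane(d['top'],a,.03).round(3))
print(R().round(3))
E
```

```text
bar [0.387 0.337 0.021] 0.0007 [0.386 0.333 0.03 ]
round [ 0.447 -0.198  0.019] 0.0015 [ 0.445 -0.197  0.03 ]
test [0.592 0.26  0.014] 0.0007 [0.588 0.256 0.03 ]
rej [ 0.599 -0.276  0.016] 0.0014 [ 0.595 -0.273  0.03 ]
lever [0.557 0.093 0.133] 0.0014 [0.58  0.099 0.03 ]
[[-0.973  0.231 -0.001]
 [ 0.231  0.973 -0.002]
 [ 0.    -0.002 -1.   ]]
```

View pics/wrist0.png

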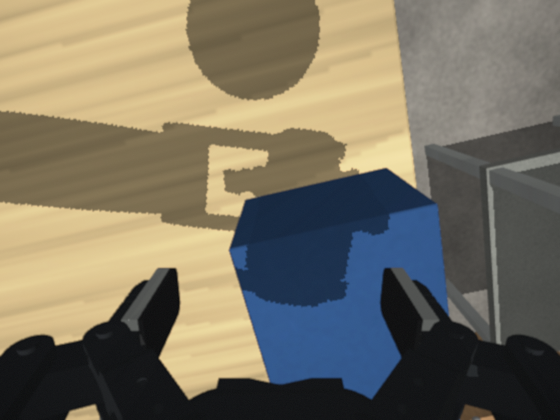

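Wrist view: fingers at the bottom around (150,310) and (415,310), with nothing of the job in view. I'll move over the bar housing.

move_arm(rows=[[-3.3, -2.3, 0, 0, 0, 0, 1], [-3.3, -2.3, 0, 0, 0, 0, 1], [-3.3, -2.3, 0, 0, 0, 0, 1], [-3.3, -2.3, 0, 0, 0, 0, 1], [-3.3, -2.3, 0, 0, 0, 0, 1], [-3.3, -2.3, 0, 0, 0, 0, 1], [-3.3, -2.3, 0, 0, 0, 0, 1], [-3.3, -2.3, 0, 0, 0, 0, 1], [-3.3, -2.3, 0, 0, 0, 0, 1], [0, 0, 0, 0, 0, 0, 1]])

```text
time: 0.98
tool_pos: [0.389, 0.3337, 0.2501]
tool_rot: [0.001, 0.12, 0.993, -0.001]
contact_force: [-0.1, -0.7, -0.7]
gripper_width: 1.002
grasp_force: 0.0
```

```bash
python3 - <<'E'
from h import *
s=manip.state();print(s['time'],s['tool_pos'].round(3),R().round(3).tolist())
f=manip.grab_frame('wrist');pickle.dump(f,open('f1.pkl','wb'));cv2.imwrite('pics/w1.png',f['img'])
h=cv2.cvtColor(f['img'],cv2.COLOR_BGR2HSV)
print(proj(f,[.387,.337,.03]))
m=((h[...,1]<50)&(h[...,2]>50)).astype('uint8')
for c in cv2.findContours(m,0,1)[0]:
    if cv2.contourArea(c)>400: r=cv2.minAreaRect(c);print(r,cv2.contourArea(c))
E
```

```text
0.9833 [0.389 0.334 0.25 ] [[-0.971, 0.238, 0.002], [0.238, 0.971, -0.002], [-0.002, -0.002, -1.0]]
[283.50390964 170.12838084]
((227.56924438476562, 343.5538330078125), (79.63029479980469, 137.92660522460938), 82.87498474121094) 6703.5
((487.355224609375, 314.9967041015625), (103.18685150146484, 54.3912239074707), 41.5526123046875) 3114.0
((412.15380859375, 297.730712890625), (70.72427368164062, 18.30510711669922), 56.30992889404297) 690.5
((143.40000915527344, 296.2000427246094), (17.8885440826416, 70.65975189208984), 26.56505012512207) 687.5
((283.67120361328125, 166.44129943847656), (44.79145050048828, 62.51115036010742), 10.124671936035156) 1173.5
((511.794189453125, 39.67646789550781), (31.772165298461914, 34.1975212097168), 75.96376037597656) 730.5
```

View pics/w1.png

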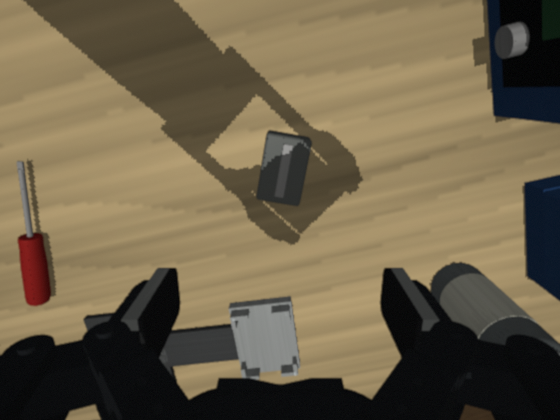

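Wrist view: the bar housing is at about (284,167), with its top corners near (268,131), (311,138), (300,205) and (258,197). The test nest is at (265,338), the screwdriver at (33,250) and the can at (490,310).

```bash
cat >> h.py <<'E'
def blob(f,x0,x1,y0,y1,smax=60,vmin=20,vmax=255):
    h=cv2.cvtColor(f['img'],cv2.COLOR_BGR2HSV)[y0:y1,x0:x1]
    m=((h[...,1]<smax)&(h[...,2]>vmin)&(h[...,2]<=vmax)).astype('uint8')
    m=cv2.morphologyEx(m,cv2.MORPH_OPEN,np.ones((3,3),np.uint8))
    c=max(cv2.findContours(m,0,1)[0],key=cv2.contourArea)
    return cv2.convexHull(c+np.array([x0,y0])).astype(np.float32)
def rect(f,hull,z):
    P=np.array([plane(f,p[0],z)[:2] for p in hull])*1000
    (c,(w,h),a)=cv2.minAreaRect(P.astype(np.float32))
    if w<h: w,h,a=h,w,a+90
    return np.array(c)/1000,(w,h),(a+90)%180-90
E
python3 - <<'E'
from h import *
f=pickle.load(open('f1.pkl','rb'));d=pickle.load(open('f0.pkl','rb'))
h=cv2.cvtColor(f['img'],cv2.COLOR_BGR2HSV)
for p in [(275,140),(284,175),(300,150),(268,190),(240,180),(320,150),(400,100)]: print(p,h[p[1],p[0]])
for s in(40,60,80):
  b=blob(f,230,340,110,230,s);print(s,cv2.minAreaRect(b),rect(f,b,.03),rect(f,b,.0))
  t=blob(d['top'],140,185,230,275,s);print('top',cv2.minAreaRect(t),rect(d['top'],t,.03))
E
```

```text
(275, 140) [ 42  12 104]
(284, 175) [30  4 71]
(300, 150) [45 11 46]
(268, 190) [50 16 47]
(240, 180) [21 93 88]
(320, 150) [20 92 91]
(400, 100) [ 20  92 164]
40 ((283.49200439453125, 167.9450225830078), (44.615665435791016, 69.0505599975586), 10.12467098236084) (array([0.38575031, 0.3369332 ]), (70.32921600341797, 44.36086654663086), -23.64452362060547) (array([0.3921828 , 0.33560333]), (76.47286224365234, 48.2360725402832), -23.644493103027344)
top ((163.0, 252.00003051757812), (16.994115829467773, 25.043960571289062), 26.56505012512207) (array([0.38639038, 0.33352277]), (68.0970687866211, 47.880550384521484), -25.222938537597656)
60 ((283.7684326171875, 167.94284057617188), (45.53505325317383, 69.83174133300781), 9.7824068069458) (array([0.3857341, 0.3370817]), (71.19464111328125, 44.9334716796875), -23.67424774169922) (array([0.39216522, 0.3357648 ]), (77.41393280029297, 48.858673095703125), -23.674285888671875)
top ((162.96353149414062, 252.149658203125), (17.459129333496094, 25.312715530395508), 25.016895294189453) (array([0.38626996, 0.33335205]), (68.50517272949219, 49.13118362426758), -23.99749755859375)
80 ((283.41180419921875, 168.07626342773438), (46.43276596069336, 71.30615234375), 10.491477012634277) (array([0.38586923, 0.3368829 ]), (72.22541809082031, 46.33934783935547), -23.595428466796875) (array([0.39231213, 0.33554865]), (78.53473663330078, 50.38737106323242), -23.595420837402344)
top ((162.9195098876953, 251.92437744140625), (17.809974670410156, 25.632394790649414), 24.775142669677734) (array([0.3868089 , 0.33358527]), (69.15261840820312, 50.21495056152344), -23.748390197753906)
```

move_arm(rows=[[0.3, 0.2, 0, 0, 0, 4.9, 1], [0, 0, 0, 0, 0, 4.9, 1], [0, 0, 3, 0, 0, 0, 1], [0, 0, 3, 0, 0, 0, 1], [0, 0, 3, 0, 0, 0, 1], [0, 0, 0, 0, 0, 0, 1], [0, 0, 0, 0, 0, 0, 1]])

```text
time: 1.62
tool_pos: [0.3811, 0.3408, 0.1585]
tool_rot: [-0.002, 0.2, 0.98, -0.002]
contact_force: [-0.5, 0.6, 1.0]
gripper_width: 0.998
grasp_force: 0.0
```

```bash
python3 - <<'E'
from h import *
s=manip.state();print(s['time'],s['tool_pos'].round(4),R().round(3).tolist())
f=manip.grab_frame('wrist');f1=pickle.load(open('f1.pkl','rb'));pickle.dump(f,open('f2.pkl','wb'));cv2.imwrite('pics/w2.png',f['img'])
p=proj(f,[.386,.337,.03]).astype(int);print(p)
for s in(40,60):
  b=blob(f,p[0]-80,p[0]+80,max(p[1]-110,0),p[1]+110,s);print(cv2.minAreaRect(b),rect(f,b,.03),cv2.boundingRect(b))
def corners(b,f,c): 
  q=cv2.boxPoints(cv2.minAreaRect(b)); return q
b1=blob(f1,230,340,110,230,60)
q1=cv2.boxPoints(cv2.minAreaRect(b1));q2=cv2.boxPoints(cv2.minAreaRect(b))
for a in q1:
  print(min((tri((f1,a),(f,c)) for c in q2),key=lambda x:x[1]))
E
```

```text
1.6167 [0.3811 0.3408 0.1585] [[-0.92, 0.392, -0.004], [0.392, 0.92, -0.002], [0.003, -0.004, -1.0]]
[279 208]
((279.5, 205.0), (90.0, 59.0), 90.0) (array([0.38496469, 0.33750623]), (72.25940704345703, 44.36127471923828), -23.489913940429688) (250, 160, 60, 91)
((280.0, 205.0), (90.0, 60.0), 90.0) (array([0.38491092, 0.33736624]), (72.42967987060547, 45.334373474121094), -23.707252502441406) (250, 160, 61, 91)
(array([0.40924389, 0.30178209, 0.0293165 ]), np.float64(1.3608154910761446e-06))
(array([0.34518843, 0.33036854, 0.0192635 ]), np.float64(0.00026463924196895637))
(array([0.36426714, 0.3724941 , 0.01323085]), np.float64(0.00029776799271611227))
(array([0.43059501, 0.34490104, 0.02330971]), np.float64(0.00016464979904731193))
```

move_arm(rows=[[-0.5, -0.2, 3, 0, 0, 0, 1], [0, 0, 3, 0, 0, 0, 1], [0, 0, 3, 0, 0, 0, 1], [0, 0, 2.5, 0, 0, 0, 1], [0, 0, 1.9, 0, 0, 0, 1], [0, 0, 0, 0, 0, 0, 1], [0, 0, 0, 0, 0, 0, 0], [0, 0, 0, 0, 0, 0, -1], [0, 0, 0, 0, 0, 0, -1], [0, 0, 0, 0, 0, 0, -1], [0, 0, 0, 0, 0, 0, -1], [0, 0, 0, 0, 0, 0, -1], [0, 0, 0, 0, 0, 0, -1]])

```text
time: 2.75
tool_pos: [0.3888, 0.3384, 0.0293]
tool_rot: [0.002, 0.201, 0.98, 0.002]
contact_force: [-1.3, 0.5, 6.3]
gripper_width: 0.521
grasp_force: 64.1
```

Gripped: the opening is about 44 mm and the pad force 64 N. Next I'll get rough nest poses from the saved pictures before carrying it over.

```bash
python3 - <<'E'
from h import *
d=pickle.load(open('f0.pkl','rb'));f1=pickle.load(open('f1.pkl','rb'))
print(R().round(3).tolist())
t=d['top'];s=d['scene']
print(rect(t,blob(t,170,209,155,205,60,120),.014),'test top')
b=blob(t,350,400,150,200,60,120);print(rect(t,b,.014),'rej top')
print(rect(t,blob(t,335,370,210,245,60,40),.03),'round top')
b=blob(s,205,262,270,315,50,120);print(rect(s,b,.014),'rej scene')
b=blob(s,330,375,190,225,50,120);print(rect(s,b,.014),'test scene')
b=blob(f1,225,310,285,385,60,110);print(rect(f1,b,.014),cv2.minAreaRect(b),'test wrist')
E
```

```text
[[-0.92, 0.393, 0.004], [0.393, 0.92, 0.003], [-0.003, 0.005, -1.0]]
(array([0.59348901, 0.26340973]), (98.70186614990234, 74.89495849609375), -6.60784912109375) test top
(array([ 0.60019604, -0.27929898]), (98.00897979736328, 74.5924072265625), 9.87100887298584) rej top
(array([ 0.44669879, -0.19888739]), (67.7304458618164, 45.75434112548828), 28.341081619262695) round top
(array([ 0.59940179, -0.27821719]), (98.4742431640625, 80.3620376586914), 15.236273765563965) rej scene
(array([0.59085474, 0.26811877]), (85.01473236083984, 84.93717956542969), -47.68801498413086) test scene
(array([0.59250439, 0.26393134]), (99.9579086303711, 76.93814086914062), -6.198173522949219) ((264.3399658203125, 337.8800354003906), (68.02367401123047, 63.21534729003906), 81.8698959350586) test wrist
```

move_arm(rows=[[0, 0, -3, 0, 0, 0, -1], [0, 0, -4, 0, 0, 0, -1], [0, 0, -4, 0, 0, 0, -1], [0, 0, -4, 0, 0, 0, -1], [0, 0, -4, 0, 0, 0, -1], [0, 0, -3, 0, 0, 0, -1], [0, 0, 0, 0, 0, 0, -1]])

```text
time: 3.33
tool_pos: [0.3898, 0.3391, 0.2562]
tool_rot: [0.006, 0.2, 0.98, 0.006]
contact_force: [1.3, 1.0, -1.1]
gripper_width: 0.523
grasp_force: 63.3
```

move_arm(rows=[[0, 0, 0, 0, 0, -6.6, -1], [0, 0, 0, 0, 0, -6.6, -1], [0, 0, 0, 0, 0, -6.6, -1], [0, 0, 0, 0, 0, -6.6, -1], [0, 0, 0, 0, 0, -6.6, -1], [0, 0, 0, 0, 0, 0, -1]])

```text
time: 3.83
tool_pos: [0.3865, 0.3368, 0.2461]
tool_rot: [-0.0, -0.087, 0.996, -0.0]
contact_force: [1.1, 0.8, -0.8]
gripper_width: 0.521
grasp_force: 63.2
```

move_arm(rows=[[-1.1, -3.8, 0, 0, 0, 0, -1], [-1.1, -3.8, 0, 0, 0, 0, -1], [-1.1, -3.8, 0, 0, 0, 0, -1], [-1.1, -3.8, 0, 0, 0, 0, -1], [-1.1, -3.8, 0, 0, 0, 0, -1], [-1.1, -3.8, 0, 0, 0, 0, -1], [-1.1, -3.8, 0, 0, 0, 0, -1], [-1.1, -3.8, 0, 0, 0, 0, -1], [-1.1, -3.8, 0, 0, 0, 0, -1], [-1.1, -3.8, 0, 0, 0, 0, -1], [-1.1, -3.8, 0, 0, 0, 0, -1], [-1.1, -3.8, 0, 0, 0, 0, -1], [-1.1, -3.8, 0, 0, 0, 0, -1], [-1.1, -3.8, 0, 0, 0, 0, -1], [-1.1, -3.8, 0, 0, 0, 0, -1], [-1.1, -3.8, 0, 0, 0, 0, -1], [-1.1, -3.8, 0, 0, 0, 0, -1], [0, 0, 0, 0, 0, 0, -1], [0, 0, 0, 0, 0, 0, -1]])

```text
time: 5.42
tool_pos: [0.6815, -0.2693, 0.2445]
tool_rot: [-0.001, -0.083, 0.997, 0.001]
contact_force: [-0.3, 1.0, -1.1]
gripper_width: 0.526
grasp_force: 63.2
```

```bash
python3 - <<'E'
from h import *
s=manip.state();print(s['time'],s['tool_pos'].round(4),R().round(3).tolist())
f=manip.grab_frame('wrist');pickle.dump(f,open('f3.pkl','wb'));cv2.imwrite('pics/w3.png',f['img'])
p=proj(f,[.6,-.279,.013]).astype(int);print(p)
b=blob(f,p[0]-80,p[0]+80,max(p[1]-80,0),p[1]+80,60,110);print(cv2.minAreaRect(b),rect(f,b,.012))
E
```

```text
5.4167 [ 0.6815 -0.2693  0.2445] [[-0.986, -0.166, -0.002], [-0.166, 0.986, 0.001], [0.002, 0.002, -1.0]]
[283  88]
((282.7334899902344, 86.07417297363281), (109.2849349975586, 82.04820251464844), 89.19306945800781) (array([ 0.60044708, -0.28002618]), (100.70166778564453, 76.8332290649414), 10.00257396697998)
```

View pics/w3.png

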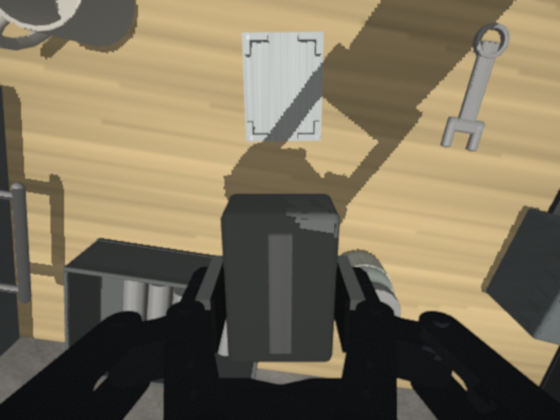

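Wrist view: the reject nest is at (283,86), square to the tool. The housing is held straight with its bar tag on top, from (280,235) to (280,352). The wrench is at (475,90) and the mug at (60,15), both clear.

```bash
python3 - <<'E'
from h import *
f=pickle.load(open('f3.pkl','rb'));d=pickle.load(open('f0.pkl','rb'))['top'];T=np.array([.6815,-.2693,.2445]);M=R()
for p in [(280,235),(280,352)]: print((M.T@(plane(f,p,.2475)-T)).round(4))
b=blob(d,350,400,150,200,60,120);print(tri((f,(282.7,86.1)),(d,cv2.minAreaRect(b)[0])))
print('delta tool',M.T@(np.array([.6003,-.2797,.045])-T))
E
```

```text
[ 0.0278 -0.0002 -0.003 ]
[-0.0253 -0.0004 -0.003 ]
(array([ 0.59893331, -0.27977862,  0.01480112]), np.float64(0.0008863899691429927))
delta tool [0.08153592 0.00310382 0.1996099 ]
```

move_arm(rows=[[2.7, 0.1, 0, 0, 0, 0, -1], [2.7, 0.1, 0, 0, 0, 0, -1], [2.6, 0.1, 0, 0, 0, 0, -1], [0, 0, 0, 0, 0, 0, -1], [0, 0, 4, 0, 0, 0, -1], [0, 0, 4, 0, 0, 0, -1], [0, 0, 4, 0, 0, 0, -1], [0, 0, 3, 0, 0, 0, -1], [0, 0, 2, 0, 0, 0, -1], [0, 0, 0, 0, 0, 0, -1], [0, 0, 0, 0, 0, 0, -1]])

```text
time: 6.38
tool_pos: [0.6019, -0.2766, 0.0756]
tool_rot: [-0.001, -0.086, 0.996, 0.001]
contact_force: [0.8, -0.1, -1.0]
gripper_width: 0.524
grasp_force: 63.2
```

move_arm(rows=[[0.1, -0.3, 1, 0, 0, 0, -1], [0, 0, 1, 0, 0, 0, -1], [0, 0, 0.7, 0, 0, 0, -1], [0, 0, 0.5, 0, 0, 0, -1], [0, 0, 0, 0, 0, 0, -1], [0, 0, 0, 0, 0, 0, -1]])

```text
time: 6.88
tool_pos: [0.6016, -0.2812, 0.0439]
tool_rot: [-0.0, -0.086, 0.996, 0.0]
contact_force: [0.2, -0.5, -1.0]
gripper_width: 0.526
grasp_force: 63.2
```

move_arm(rows=[[0, 0.1, 0.3, 0, 0, 0, -1], [0, 0, 0, 0, 0, 0, -1], [0, 0, 0, 0, 0, 0, 0.3], [0, 0, 0, 0, 0, 0, 0.6], [0, 0, 0, 0, 0, 0, 1], [0, 0, 0, 0, 0, 0, 1], [0, 0, 0, 0, 0, 0, 1], [0, 0, 0, 0, 0, 0, 1]])

```text
time: 7.55
tool_pos: [0.6017, -0.2804, 0.0414]
tool_rot: [0.0, -0.086, 0.996, -0.0]
contact_force: [-0.7, 0.7, -0.7]
gripper_width: 0.999
grasp_force: 0.0
```

move_arm(rows=[[0, 0, -3.5, 0, 0, 0, 1], [0, 0, -3.5, 0, 0, 0, 1], [0, 0, -3.5, 0, 0, 0, 1], [0, 0, -3.5, 0, 0, 0, 1], [0, 0, -3.5, 0, 0, 0, 1], [0, 0, -3.5, 0, 0, 0, 1], [0, 0, 0, 0, 0, 0, 1]])

```text
time: 8.13
tool_pos: [0.6049, -0.2821, 0.262]
tool_rot: [0.006, -0.086, 0.996, -0.005]
contact_force: [0.6, -1.2, 1.9]
gripper_width: 1.002
grasp_force: 0.0
```

```bash
python3 - <<'E'
from h import *
s=manip.state();print(s['time'],s['tool_pos'].round(4),R().round(3).tolist())
f=manip.grab_frame('wrist');pickle.dump(f,open('f4.pkl','wb'));cv2.imwrite('pics/w4.png',f['img'])
p=proj(f,[.6003,-.2797,.042]).astype(int);q=proj(f,[.447,-.199,.03]);print(p,q)
for v in (110,140):
  b=blob(f,p[0]-55,p[0]+55,max(p[1]-60,0),p[1]+60,60,20,v);print(cv2.minAreaRect(b),rect(f,b,.042))
E
```

```text
8.1333 [ 0.6049 -0.2821  0.262 ] [[-0.985, -0.171, 0.013], [-0.171, 0.985, -0.008], [-0.012, -0.01, -1.0]]
[285 166] [403.04733787  15.47046817]
((285.0, 159.5), (93.0, 70.0), 90.0) (array([ 0.59496851, -0.2812645 ]), (93.65648651123047, 70.6271743774414), 10.02004623413086)
((285.0, 159.5), (93.0, 70.0), 90.0) (array([ 0.594966  , -0.28126492]), (93.66162109375, 70.62715911865234), 10.020013809204102)
```

View pics/w4.png

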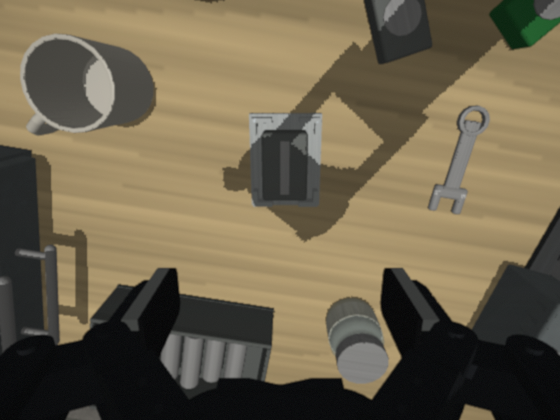

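Wrist view: the bar housing lies in the reject nest at (286,165), within about 1 px of where it should be, and square. The round housing is at (400,20).

move_arm(rows=[[0, 0, 0, 0, 0, -6.1, 1], [0, 0, 0, 0, 0, -6.1, 1], [0, 0, 0, 0, 0, -6.1, 1], [2, 2.9, 0, 0, 0, 0, 1], [2, 2.9, 0, 0, 0, 0, 1], [2, 2.9, 0, 0, 0, 0, 1], [2, 2.9, 0, 0, 0, 0, 1], [2, 2.9, 0, 0, 0, 0, 1], [0, 0, 3, 0, 0, 0, 1], [0, 0, 3, 0, 0, 0, 1], [0, 0, 3, 0, 0, 0, 1], [0, 0, 0, 0, 0, 0, 1], [0, 0, 0, 0, 0, 0, 1]])

```text
time: 9.27
tool_pos: [0.4435, -0.1986, 0.1589]
tool_rot: [-0.002, -0.243, 0.97, 0.002]
contact_force: [0.2, 0.2, 0.4]
gripper_width: 1.001
grasp_force: 0.0
```

```bash
python3 - <<'E'
from h import *
s=manip.state();M=R();T=s['tool_pos'];print(s['time'],T.round(4),M.round(3).tolist())
f=manip.grab_frame('wrist');pickle.dump(f,open('f5.pkl','wb'));cv2.imwrite('pics/w5.png',f['img'])
p=proj(f,[.447,-.199,.03]).astype(int);print(p)
for sm in (35,50,70):
  b=blob(f,p[0]-70,p[0]+70,max(p[1]-85,0),p[1]+85,sm,20);r=rect(f,b,.03);print(cv2.minAreaRect(b),r,M.T@(np.r_[r[0],.029]-T))
d=pickle.load(open('f0.pkl','rb'))['top']
print(tri((f,cv2.minAreaRect(b)[0]),(d,cv2.minAreaRect(blob(d,335,370,210,245,60,40))[0])))
E
```

```text
9.2667 [ 0.4435 -0.1986  0.1589] [[-0.882, -0.472, -0.005], [-0.472, 0.882, 0.003], [0.003, 0.005, -1.0]]
[276 204]
((274.5, 198.0), (90.0, 59.0), 90.0) (array([ 0.44420267, -0.20193604]), (71.21189880371094, 44.33837890625), 28.067922592163086) [ 0.00056984 -0.00388362  0.12986475]
((274.5, 198.0), (90.0, 59.0), 90.0) (array([ 0.44420444, -0.20193791]), (71.21312713623047, 44.69638442993164), 28.06795310974121) [ 0.00056916 -0.00388611  0.12986474]
((274.5, 198.5), (91.0, 61.0), 90.0) (array([ 0.44461237, -0.20179214]), (72.07019805908203, 45.55802536010742), 28.067975997924805) [ 0.00014073 -0.00395011  0.12986324]
(array([ 0.44733368, -0.20126078,  0.01769465]), np.float64(0.0006580521607784925))
```

View pics/w5.png

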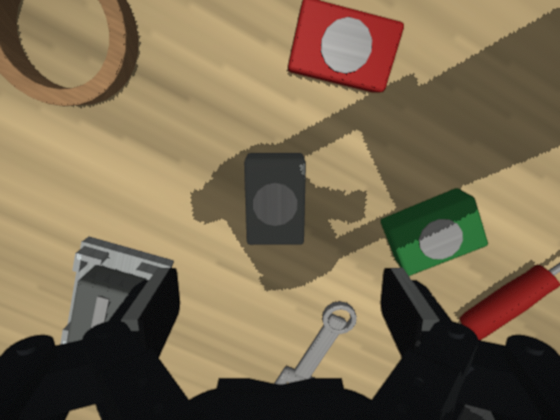

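Wrist view: the round-tag housing has its disc at (274,204) and its body spans columns 246–304 and rows 153–244. The green look-alike at (440,235) is clear of the fingers.

move_arm(rows=[[-0.2, -0.4, 3, 0, 0, 0, 1], [0, 0, 3, 0, 0, 0, 1], [0, 0, 3, 0, 0, 0, 1], [0, 0, 2.5, 0, 0, 0, 1], [0, 0, 1.5, 0, 0, 0, 1], [0, 0, 0, 0, 0, 0, 1], [0, 0, 0, 0, 0, 0, 0], [0, 0, 0, 0, 0, 0, -1], [0, 0, 0, 0, 0, 0, -1], [0, 0, 0, 0, 0, 0, -1], [0, 0, 0, 0, 0, 0, -1], [0, 0, 0, 0, 0, 0, -1], [0, 0, 0, 0, 0, 0, -1]])

```text
time: 10.4
tool_pos: [0.4507, -0.2035, 0.034]
tool_rot: [0.002, -0.243, 0.97, -0.002]
contact_force: [0.7, -0.4, 7.1]
gripper_width: 0.52
grasp_force: 63.8
```

move_arm(rows=[[0, 0, -3, 0, 0, 0, -1], [0, 0, -4, 0, 0, 0, -1], [0, 0, -4, 0, 0, 0, -1], [0, 0, -4, 0, 0, 0, -1], [0, 0, -4, 0, 0, 0, -1], [0, 0, -3, 0, 0, 0, -1], [0, 0, 0, 0, 0, 6.9, -1], [0, 0, 0, 0, 0, 6.9, -1], [0, 0, 0, 0, 0, 6.9, -1], [0, 0, 0, 0, 0, 6.9, -1], [0, 0, 0, 0, 0, 6.9, -1], [0, 0, 0, 0, 0, 0, -1]])

```text
time: 11.4
tool_pos: [0.4485, -0.2021, 0.2516]
tool_rot: [0.0, 0.056, 0.998, -0.0]
contact_force: [-0.3, -0.2, -1.1]
gripper_width: 0.519
grasp_force: 63.0
```

move_arm(rows=[[-1.3, 3.7, 0, 0, 0, 0, -1], [-1.3, 3.7, 0, 0, 0, 0, -1], [-1.3, 3.7, 0, 0, 0, 0, -1], [-1.3, 3.7, 0, 0, 0, 0, -1], [-1.3, 3.7, 0, 0, 0, 0, -1], [-1.3, 3.7, 0, 0, 0, 0, -1], [-1.3, 3.7, 0, 0, 0, 0, -1], [-1.3, 3.7, 0, 0, 0, 0, -1], [-1.3, 3.7, 0, 0, 0, 0, -1], [-1.3, 3.7, 0, 0, 0, 0, -1], [-1.3, 3.7, 0, 0, 0, 0, -1], [-1.3, 3.7, 0, 0, 0, 0, -1], [-1.3, 3.7, 0, 0, 0, 0, -1], [0, 0, 0, 0, 0, 0, -1], [0, 0, 0, 0, 0, 0, -1]])

```text
time: 12.65
tool_pos: [0.6697, 0.259, 0.2501]
tool_rot: [-0.001, 0.053, 0.999, -0.0]
contact_force: [0.0, -0.8, -2.0]
gripper_width: 0.519
grasp_force: 63.0
```

```bash
python3 - <<'E'
from h import *
s=manip.state();M=R();T=s['tool_pos'];print(s['time'],T.round(4),M.round(3).tolist())
f=manip.grab_frame('wrist');pickle.dump(f,open('f6.pkl','wb'));cv2.imwrite('pics/w6.png',f['img'])
p=proj(f,[.5927,.2637,.013]).astype(int);print(p)
b=blob(f,p[0]-70,p[0]+48,max(p[1]-80,0),p[1]+80,60,110);r=rect(f,b,.012);print(cv2.minAreaRect(b),r)
print(M.T@(np.r_[r[0],.046]-T))
E
```

```text
12.65 [0.6697 0.259  0.2501] [[-0.994, 0.105, -0.002], [0.105, 0.994, -0.001], [0.002, -0.001, -1.0]]
[276  93]
((277.0, 92.49998474121094), (79.99998474121094, 106.99998474121094), -0.0) (array([0.59418744, 0.26366458]), (101.2222900390625, 77.0180435180664), -6.584541320800781)
[ 0.0753181  -0.00306897  0.20419088]
```

View pics/w6.png

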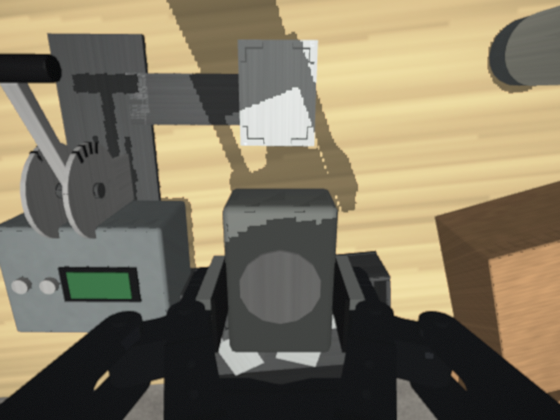

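Wrist view: the test nest is at (277,92), the held disc at (280,287), the left end of the lever bar at (58,68), and the can at (545,50) is clear.

```bash
python3 - <<'E'
from h import *
f=pickle.load(open('f6.pkl','rb'));M=R();T=manip.state()['tool_pos']
h=blob(f,225,335,240,340,255,95,255)
print(cv2.minEnclosingCircle(h))
for c in (287.,): print((M.T@(plane(f,(280,c),T[2]-.002)-T)).round(4))
t=pickle.load(open('f0.pkl','rb'))['top'];print(tri((f,(277,92.5)),(t,cv2.minAreaRect(blob(t,170,209,155,205,60,120))[0])))
E
```

```text
((279.68988037109375, 287.5), 40.21870803833008)
[0.0028 0.0009 0.002 ]
(array([0.59235274, 0.2634011 , 0.01582252]), np.float64(0.0005676206324050475))
```

move_arm(rows=[[2.4, -0.1, 0, 0, 0, 0, -1], [2.4, -0.1, 0, 0, 0, 0, -1], [2.4, -0.1, 0, 0, 0, 0, -1], [0, 0, 0, 0, 0, 0, -1], [0, 0, 4, 0, 0, 0, -1], [0, 0, 4, 0, 0, 0, -1], [0, 0, 4, 0, 0, 0, -1], [0, 0, 3, 0, 0, 0, -1], [0, 0, 2, 0, 0, 0, -1], [0, 0, 0, 0, 0, 0, -1], [0, 0, 0, 0, 0, 0, -1]])

```text
time: 13.62
tool_pos: [0.5974, 0.2608, 0.0806]
tool_rot: [-0.001, 0.056, 0.998, -0.0]
contact_force: [0.1, -0.0, -1.1]
gripper_width: 0.521
grasp_force: 62.9
```

move_arm(rows=[[0.2, 0.2, 1, 0, 0, 0, -1], [0, 0, 1, 0, 0, 0, -1], [0, 0, 0.7, 0, 0, 0, -1], [0, 0, 0.4, 0, 0, 0, -1], [0, 0, 0, 0, 0, 0, -1], [0, 0, 0, 0, 0, 0, -1]])

```text
time: 14.12
tool_pos: [0.596, 0.2643, 0.0501]
tool_rot: [-0.0, 0.055, 0.998, -0.0]
contact_force: [-0.2, 0.5, -1.3]
gripper_width: 0.522
grasp_force: 63.0
```

move_arm(rows=[[0, -0.2, 0.2, 0, 0, 0, -1], [0, 0, 0.2, 0, 0, 0, -1], [0, 0, 0, 0, 0, 0, -1], [0, 0, 0, 0, 0, 0, -1]])

```text
time: 14.45
tool_pos: [0.596, 0.2623, 0.0464]
tool_rot: [0.0, 0.055, 0.998, 0.0]
contact_force: [-0.4, 0.5, -0.5]
gripper_width: 0.519
grasp_force: 63.0
```

move_arm(rows=[[0, 0, 0.2, 0, 0, 0, -1], [0, 0, 0, 0, 0, 0, -1], [0, 0, 0, 0, 0, 0, 0.3], [0, 0, 0, 0, 0, 0, 0.6], [0, 0, 0, 0, 0, 0, 1], [0, 0, 0, 0, 0, 0, 1], [0, 0, 0, 0, 0, 0, 1], [0, 0, 0, 0, 0, 0, 1]])

```text
time: 15.12
tool_pos: [0.5958, 0.2624, 0.0442]
tool_rot: [-0.0, 0.055, 0.998, -0.0]
contact_force: [-0.3, 0.6, -1.1]
gripper_width: 0.999
grasp_force: 0.0
```

move_arm(rows=[[0, 0, -3.5, 0, 0, 0, 1], [0, 0, -3.5, 0, 0, 0, 1], [0, 0, -3.5, 0, 0, 0, 1], [0, 0, -3.5, 0, 0, 0, 1], [0, 0, -3.5, 0, 0, 0, 1], [0, 0, -3.5, 0, 0, 0, 1], [0, -3, 0, 0, 0, 0, 1], [0, -3, 0, 0, 0, 0, 1], [0, 0, 0, 0, 0, 0, 0], [0, 0, 0, 0, 0, 0, -1], [0, 0, 0, 0, 0, 0, -1]])

```text
time: 16.03
tool_pos: [0.5891, 0.2028, 0.2539]
tool_rot: [-0.0, 0.055, 0.998, 0.0]
contact_force: [0.7, -0.2, 0.0]
gripper_width: 0.605
grasp_force: 0.0
```

```bash
python3 - <<'E'
from h import *
s=manip.state();M=R();T=s['tool_pos'];print(s['time'],T.round(4),M.round(3).tolist())
f=manip.grab_frame('wrist');g=manip.grab_frame('top');pickle.dump((f,g,manip.grab_frame('scene')),open('f7.pkl','wb'));cv2.imwrite('pics/w7.png',f['img'])
print(proj(f,[.5932,.2637,.042]), proj(f,[.557,.093,.133]))
E
```

```text
16.0333 [0.5891 0.2028 0.2539] [[-0.994, 0.111, -0.001], [0.111, 0.994, 0.0], [0.001, 0.0, -1.0]]
[342.27398707 172.54941996] [123.52448641 177.58643102]
```

View pics/w7.png

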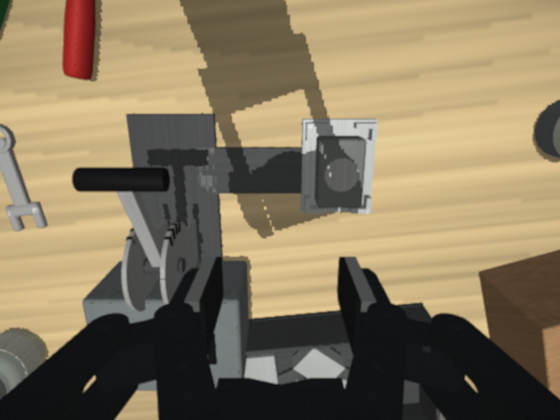

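Wrist view: the round housing lies in the test nest, its disc at (343,174) against an expected (342,173). The lever is up with its bar from (73,180) to (168,180), centre (121,180), which matches the predicted (123,178).

move_arm(rows=[[0.7, -3.8, 0, 0, 0, 0, -1], [0.7, -3.8, 0, 0, 0, 0, -1], [0.7, -3.8, 0, 0, 0, 0, -1], [0, 0, 2, 0, 0, 0, -1], [0, 0, 2, 0, 0, 0, -1], [0, 0, 2, 0, 0, 0, -1], [0, 0, 0, 0, 0, 0, -1], [0, 0, 0, 0, 0, 0, -1]])

```text
time: 16.85
tool_pos: [0.555, 0.0922, 0.1929]
tool_rot: [-0.002, 0.055, 0.998, -0.0]
contact_force: [-0.5, 0.6, 0.8]
gripper_width: -0.002
grasp_force: 0.0
```

```bash
python3 - <<'E'
from h import *
s=manip.state();M=R();T=s['tool_pos'];print(s['time'],T.round(4),s['gripper_width'],s['contact_force'])
f,g,sc=pickle.load(open('f7.pkl','rb'))
def dark(f,x0,x1,y0,y1): return cv2.minAreaRect(blob(f,x0,x1,y0,y1,255,-1,38))
a=dark(f,65,175,155,200);print(a)
b=dark(sc,295,330,190,212);print(b)
print(tri((f,a[0]),(sc,b[0])))
print('to bar',M.T@(np.array([.557,.092,.161])-T))
E
```

```text
16.85 [0.555  0.0922 0.1929] -0.0018560011060046984 [-0.47820947  0.6326877   0.83422907]
((121.5, 179.0), (22.0, 95.0), 90.0)
((309.60003662109375, 202.70001220703125), (3.5777084827423096, 8.497057914733887), 63.43495178222656)
(array([0.55453671, 0.08510001, 0.12784277]), np.float64(0.005599122883648358))
to bar [-2.09002721e-03  1.70728902e-05  3.19198438e-02]
```

move_arm(rows=[[0, 0, 1.5, 0, 0, 0, -1], [0, 0, 1, 0, 0, 0, -1], [0, 0, 0.8, 0, 0, 0, -1], [0.1, 0, 0.6, 0, 0, 0, -1], [0.2, 0, 0.6, 0, 0, 0, -1], [0.2, 0, 0.6, 0, 0, 0, -1], [0.2, 0, 0.6, 0, 0, 0, -1], [0, 0, 0, 0, 0, 0, -1], [0, 0, 0, 0, 0, 0, -1]])

```text
time: 17.6
tool_pos: [0.549, 0.0929, 0.1382]
tool_rot: [-0.0, 0.055, 0.998, 0.0]
contact_force: [-2.9, 2.0, 4.9]
gripper_width: -0.002
grasp_force: 2.4
```

move_arm(rows=[[0.2, 0, 0.7, 0, 0, 0, -1], [0.1, 0, 0.7, 0, 0, 0, -1], [0, 0, 0.7, 0, 0, 0, -1], [0, 0, 0.7, 0, 0, 0, -1], [0, 0, 0.7, 0, 0, 0, -1], [0, 0, 0.7, 0, 0, 0, -1], [0, 0, 0.6, 0, 0, 0, -1], [0, 0, 0.5, 0, 0, 0, -1], [0, 0, 0, 0, 0, 0, -1], [0, 0, 0, 0, 0, 0, -1], [0, 0, 0, 0, 0, 0, -1]])

```text
time: 18.52
tool_pos: [0.5466, 0.093, 0.0856]
tool_rot: [0.0, 0.055, 0.998, 0.0]
contact_force: [-2.2, 1.9, 4.7]
gripper_width: -0.004
grasp_force: 3.0
```

```bash
python3 - <<'E'
from h import *
s=manip.state();print(s['time'],s['tool_pos'].round(4),s['contact_force'].round(1),s['joint_vel'].round(3))
f=manip.grab_frame('wrist');g=manip.grab_frame('top');pickle.dump((f,g),open('f8.pkl','wb'))
T=np.array([.5471,.0928,.0528])
def P(th): return np.array([.6532,.0809,.08])+.11*np.array([-.9938*np.cos(th),.1115*np.cos(th),np.sin(th)])
for th in(.0,-.25,-.45):print([(proj(f,P(th)+o*np.array([.1115,.9938,0]))).round(0).tolist() for o in(-.032,.032)],proj(g,P(th)).round(0))
im=cv2.hconcat([cv2.resize(f['img'][150:420],(560,270)),cv2.resize(g['img'][140:210,215:285],(240,270),interpolation=cv2.INTER_NEAREST)])
cv2.imwrite('pics/w8.png',im)
E
```

```text
18.5167 [0.5466 0.093  0.0856] [-2.2  1.9  4.7] [ 0.001 -0.003  0.003 -0.     0.001  0.001]
[[204.0, 282.0], [357.0, 282.0]] [248. 192.]
[[216.0, 259.0], [345.0, 259.0]] [249. 192.]
[[223.0, 255.0], [338.0, 255.0]] [249. 191.]
```

View pics/w8.png

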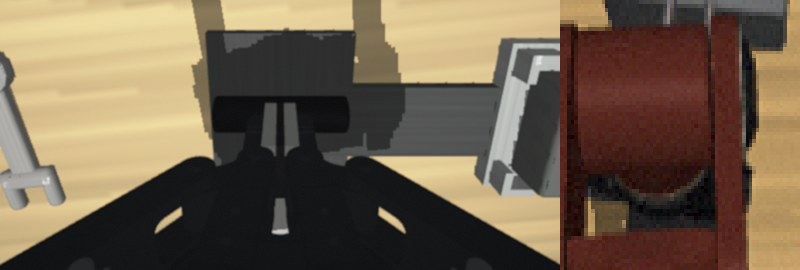

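Wrist view: the fingers are on the bar, whose ends are at columns 213 and 349 (136 px). That matches the TCP height, giving about 0.70 rad. I'll press 4 mm more.

move_arm(rows=[[0, 0, 0.2, 0, 0, 0, -1], [0, 0, 0.2, 0, 0, 0, -1], [0, 0, 0, 0, 0, 0, -1], [0, 0, 0, 0, 0, 0, -1], [0, 0, 0, 0, 0, 0, -1], [0, 0, 0, 0, 0, 0, -1]])

```text
time: 19.12
tool_pos: [0.547, 0.093, 0.0823]
tool_rot: [0.001, 0.055, 0.998, 0.0]
contact_force: [-3.1, 1.1, 8.0]
gripper_width: -0.002
grasp_force: 3.8
```

```bash
python3 - <<'E'
from h import *
s=manip.state();print(s['time'],s['tool_pos'].round(4),s['contact_force'].round(1))
f=manip.grab_frame('wrist')
b=blob(f,195,370,225,265,255,-1,24)
g=f['img'].max(2)
for r in(250,256,262,268): 
  row=np.where(g[r,200:365]<24)[0]+200; print(r,row.min(),row.max())
f0=pickle.load(open('f8.pkl','rb'))[0]['img'].max(2)
for r in(250,256,262,268):
  row=np.where(f0[r,200:365]<24)[0]+200; print('old',r,row.min(),row.max())
E
```

```text
19.1167 [0.547  0.093  0.0823] [-3.1  1.1  8. ]
250 215 346
256 213 348
262 213 348
268 212 348
old 250 215 346
old 256 213 348
old 262 213 348
old 268 213 348
```

```bash
python3 -c "
from plant import manip
print(manip.job_done())"
```

```text
the job is handed in; nothing more can be done
None
```

The job is handed in with the round-tag housing in the test nest, the bar-tag housing in the reject nest, and the lever held near the third click (about 0.74 rad from the finger height, about 8 N); the judge's result was not shown.

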